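# Brush out the photometer well and hold its sprung shutter half open

## Robot

A 7-joint arm with a two-finger parallel gripper is mounted at the origin on a cart in front of the work surface, level with it; the furniture and walls round the work are solid. World frame = base frame: x ahead of the robot, y to its left, z up, the work surface at z = 0. Lengths are in m, angles in rad, forces in N, time in s.
With the tool pointing down it reaches from about 0.4 to 0.875 m from the base axis. Payload 19.3 kg.
Tool frame: the origin (TCP) lies on the mounting face of the last link; the fingertips stand 173 mm ahead of it and the grasp point (between the pads) lies 155 mm ahead of it (bot.grip_point_offset is the distance from the TCP to the grasp point, in m); z points along the fingers, y is the line along which they close (so a half turn about z gives the same grasp; the last joint's range is limited). The gripper opens to 85 mm and grips with 20 to 120 N. Pads are 22 mm wide; open, the fingers measure 114 mm over their backs; the gripper's body (76 mm by 85 mm) begins 54 mm behind the grasp point. The pads swing forward as they close: fully open they stand 13 mm farther back than shut.
Start: joints at [1.248, 0.521, -0.036, 1.599, 0.021, 1.021, -0.113], TCP at [0.156, -0.605, 0.405] pointing down, gripper open.
Joint ranges: [-2.91, 2.91], [-0.3, 2.13], [-1.5, 1.42], [0.17, 2.43], [-1.26, 4.41], [0.16, 1.93], [-2.52, 2.52]. Speed limits (rad/s): [1.89, 1.89, 2.39, 2.39, 3.01, 3.01, 3.01].

## Interface

Orientations are given as [roll, pitch, yaw] about the fixed x, y, z axes, in that order (R = Rz(yaw) Ry(pitch) Rx(roll)).
In Python, from workcell import bot gives the robot as it stands.
- The arm moves only by the tool arm_command, never from a script. Its argument "deltas" is a list of rows, each a list of 3 entries, a list of its own where there are three numbers: the shift along the tool's x, y, z in cm, then the turn, a rotation vector about the tool's x, y, z in rad, then the finger opening in cm, from 0 to 8.54. In form: [[[tx, ty, tz], [rx, ry, rz], claw], ...]. A call has 1 to 20 rows; each row shifts and turns the commanded pose from where the row before left it, along the tool's axes as they then stand; what a row does not reach is not made up. A row lasts 1/10 s, in which the tool goes at most 50 mm and 8.59 degrees, less where a joint would pass 70% of its speed; a pose out of reach is approached as far as the arm can. A call with a gripper value outside its range is refused whole. The fingers move at their own pace and stop on an object; "newtons" is the grip in N (left out, the last holds). Time passes only in rows, so rows that do not move let the fingers close. It gives the time, the measured TCP pose, the force, the opening and the grip force at its end, in the units of the state.
- bot.observe(): the state, without advancing time (a new reading comes with each control period).
- bot.grab_frame(name): name is "scene" or "top"; returns a dict with "frame" (384x512x3 uint8, red, green, blue), "K" (3x3 intrinsics, pixels), "rvec" (rotation vector, rad) and "tvec" (3), from world to camera coordinates, as OpenCV has them. Camera axes: x right, y down, z forward; pixel columns grow to the right and rows downward; lengths in m; the calibration is good to about 2 mm. A picture is of the moment at which its call begins. There is no depth.
- bot.job_done(): hands the job in; it is judged then, once.
Trained networks look in a picture, given as the dict that the camera call returned (one of the last four; its "shot" number tells which), for a name from the list of things; names that differ only in an ending like _2 or _b are one class to them, and where a whole thing is asked for, a point or a joint stands for the part that bears it (a point fixed in the world has none). Each returns a list of dicts, best first, with "p" (0 to 1); they miss things now and then, are a little off and sometimes report something else, mostly with a low value. They report only what shows in the picture. A call takes as long as a camera call.
- bot.find_in(name, picture): "rect" ([left, top, width, height] in pixels, round what is visible of it).
- bot.mark_of(name, picture): "at" ([column, row] in pixels: a listed point, or the origin of a listed thing).
The state is a dict: "clock": time; "qpos": joint angles; "qd": joint speeds; "joint_efforts": joint torques, N m; "position": TCP position; "tool_rot": TCP orientation; "force": force on the tool from outside, world axes, zero at the start; "moment": the same for the moment, N m; "grip_width": finger opening in m; "finger_force": force on a finger pad.
Only numpy, scipy, OpenCV 4.12 (cv2) and the standard library are available. Lean on these libraries where they do the work, as an engineer would, in place of code of your own. Each camera call takes 0.05 s, during which the arm holds its last target. There are 200 camera calls.

## Task

Get the bench photometer ready for its half-beam check: take the long-handled brush from its stand, brush out the round sample well over its full depth with two down-and-up strokes, and put the brush back upright in its stand with the collar down on the rim. Then draw the spring-closed shutter to half of its travel, so that the blade stands at the middle mark of the window, never opening it far past half because the full beam would blind the detector, and finish with it still held steadily there against its spring: the job ends while holding, do not let go. Leave the vessels and the timer on the bench where they stand.

Things in the scene. Friction and masses are not known exactly. Their poses are not given: they have to be found in the camera images.
- photometer: White bench photometer, 210 x 290 mm and 85 mm high, fixed to the bench. Origin under its middle on the worktop; its z is up, its sloping front panel (display, keys) faces its own -x, its y points to its left. On the flat deck (85 mm up): the round sample well near its left end and the shutter with its window and knob in the middle and right. A flip cap, 46 mm across and 11 mm high, lies folded back on the deck with its centre 54 mm behind (+x of) the well.
- well_mouth (a point): Centre of the well's mouth, level with the top of its black rim ring (47 mm across outside, 89 mm above the worktop). The well is round, 34 mm across, straight and upright, 68 mm deep below this point.
- well_floor (a point): Centre of the floor of the well, 68 mm below its mouth; z up along the well.
- shutter_knob (a point): Middle of the shutter's upright black knob: round, 20 mm across, 28 mm high, standing just above an aluminium cover (knob underside 94.5 mm, top 122.5 mm, cover top 93 mm above the worktop; at least 35 mm free all round it at knob height). It moves with the shutter. The blade is dark metal; closed, it covers a white 50 mm long window left of the slot.
- shutter (a joint): Slide of the shutter in m: 0 closed (sprung shut), 0.050 fully open; half travel is 0.025. It opens straight towards the photometer's own -y (to its right). The spring pulls it shut with about 3 N when closed, rising steadily (200 N/m) to about 8 N at half and 13 N fully open; let go, it snaps shut.
- half_mark (a point): Where the knob's middle stands when the shutter is at half travel; on the cover the long middle one of five graduation lines marks it, and on the window frame two short lines show where the blade's left edge then is.
- brush_stand: Steel brush stand fixed to the bench: foot 74 mm across, upright tube 44 mm outside and 34 mm inside, 75 mm high, open at the top. Origin under its centre on the worktop, z up. It may be to the left or the right of the photometer.
- stand_mouth (a point): Centre of the stand's open top rim, 75 mm above the worktop.
- brush_handle (a point): Middle of the brush's round wooden handle, 16 mm across and 84 mm long, where the brush is best grasped; its z runs up along the brush. The brush hangs upright in its stand at the start. It is 182 mm long and light (about 60 g).
- brush_tip (a point): Lower end of the brush, 135 mm below the handle's middle. The bristle head is 48 mm long and 30 mm across, but soft: only a core 22 mm across is stiff.
- brush_collar (a point): Centre of the underside of the brush's grey collar, 42 mm across, 60 mm above the tip and 75 mm below the handle's middle. It rests on the stand's rim, or on the well's rim when the brush is fully down (the tip is then 8 mm above the well's floor).
- wash_bottle: Wash bottle with a bent spout, 66 mm across and 197 mm high, loose; stands on the side of the photometer away from the stand. Origin at its underside.
- specimen_cup: Specimen cup with a screw lid, 72 mm across and 76 mm high, loose. Origin at its underside.
- flask: Conical flask, 76 mm across and 133 mm high, loose. Origin at its underside.
- beaker: Small beaker, 54 mm across and 69 mm high, loose. Origin at its underside.
- timer: Flat timer, 68 x 68 x 20 mm, loose. Origin at its underside.

How it is judged:
On the way, in this order (a step that is already met when the one before it is completed fails the run):
1. the brush is fully down in the well (z of brush_tip in the frame of well_floor below 0.018 m and horizontal distance between brush_tip and well_floor below 0.014 m), for 0.05 s.
2. it is drawn up the well (z of brush_tip in the frame of well_floor above 0.042 m and horizontal distance between brush_tip and well_floor below 0.016 m), for 0.05 s.
3. it is fully down a second time (all of step 1), for 0.05 s.
4. it is drawn up a second time (all of step 2), for 0.05 s.
5. the brush hangs in its stand again, let go, and the shutter is still shut (z of brush_collar in the frame of stand_mouth below 0.004 m and horizontal distance between brush_collar and stand_mouth below 0.012 m and angle between brush_handle's own z axis and vertical below 0.1 rad and contact force between the fingers and brush below 0.1 N and value of joint shutter below 0.005 m), for 0.2 s.
6. the shutter is held at half travel (value of joint shutter between 0.021 and 0.029 m and contact force between the fingers and shutter above 3 N), for 0.5 s.
At the end, for the whole second after the job is handed in: The program finishes holding: the fingers hold the shutter (contact over 3 N) at 25 mm of its 50 mm travel, within 4 mm and at rest (under 10 mm/s), and the brush hangs at rest and upright (within 0.1 rad) in its stand, its collar within 4 mm of the rim and 12 mm of its centre (all of step 6 and velocity of joint shutter between -0.01 and 0.01 m/s and contact force between brush and shutter below 0.1 N and z of brush_collar in the frame of stand_mouth below 0.004 m and horizontal distance between brush_collar and stand_mouth below 0.012 m and angle between brush_handle's own z axis and vertical below 0.1 rad and linear speed of brush below 0.02 m/s); the arm keeps its last pose, push and grip.
It fails at once if the shutter is opened far past half (over 40 of 50 mm) (value of joint shutter above 0.04 m).
It fails at once if a vessel or the timer is pushed more than 30 mm or knocked over (distance of any of wash_bottle, specimen_cup, flask, beaker, timer from where it was at the start of the episode above 0.03 m or angle between any of wash_bottle, flask, beaker, specimen_cup's own z axis and vertical above 0.5 rad).
It also fails if it takes over 64 s, if anything falls off the work surface, if the arm or the gripper's body presses on something with over 40 N, if the wrist force passes 120 N, or if a joint passes its speed limit or range.

## Working session

There is one attempt and no reset: what is moved stays moved. The work goes in short steps, Python scripts to look and compute and a tool call to move; the robot and the scene stay as the last step left them, time stands still between calls to the robot, and variables do not carry over. Pictures are saved under pics/ and viewed, at most 10 in all, crops included, and the job is handed in when it is done.

Besides the shell and the picture viewer there is one more tool, called after "Request:" in YAML: its name, and indented under it one key for each argument. arm_command: Moves the arm, as the interface text tells. Its arguments: {"type":"object","properties":{"deltas":{"type":"array","items":{"type":"array"}},"newtons":{"type":"number"}},"required":["deltas"]}

```bash
mkdir -p pics; cat > h.py <<'E'
import numpy as np, cv2
from workcell import bot
def ray(f,uv):
    R=cv2.Rodrigues(np.array(f["rvec"],float))[0]; t=np.array(f["tvec"],float).ravel()
    d=R.T@np.linalg.inv(np.array(f["K"]))@np.array([uv[0],uv[1],1.]); return -R.T@t, d/np.linalg.norm(d)
def atz(f,uv,z):
    c,d=ray(f,uv); return c+d*(z-c[2])/d[2]
def tri(rs):
    A=sum(np.eye(3)-np.outer(d,d) for c,d in rs); b=sum((np.eye(3)-np.outer(d,d))@c for c,d in rs)
    return np.linalg.solve(A,b)
def proj(f,p):
    return cv2.projectPoints(np.array([p],float),np.array(f["rvec"],float),np.array(f["tvec"],float),np.array(f["K"]),None)[0].ravel()
def save(f,n): cv2.imwrite("pics/"+n,f["frame"][:,:,::-1])
E
python3 - <<'E'
from h import *
np.set_printoptions(precision=4,suppress=True)
F={n:bot.grab_frame(n) for n in("scene","top")}
for n in F: save(F[n],n+"0.png"); print(n,ray(F[n],(256,192)))
Z=dict(photometer=0,well_mouth=.089,shutter_knob=.1085,half_mark=.1085,brush_stand=0,stand_mouth=.075,brush_handle=.15,brush_collar=.075,wash_bottle=0,specimen_cup=0,flask=0,beaker=0,timer=0)
for k,z in Z.items():
    rs=[]
    for n in F:
        m=bot.mark_of(k,F[n])
        if m: print(k,n,m[0]["at"],round(m[0]["p"],2),atz(F[n],m[0]["at"],z)[:2]); rs.append(ray(F[n],m[0]["at"]))
    if len(rs)==2: print("   tri",tri(rs))
print(bot.observe())
E
```

```text
scene (array([-0.1516,  0.5529,  0.8805]), array([ 0.5835, -0.4514, -0.6751]))
top (array([0.2959, 0.0146, 1.3258]), array([ 0.1831, -0.0056, -0.9831]))
photometer scene [351.3, 185.1] 0.59 [ 0.4244 -0.334 ]
photometer top [244.2, 206.5] 0.81 [0.4984 0.0414]
   tri [ 0.3507 -0.0143  0.2847]
well_mouth scene [228.9, 206.7] 0.87 [0.5309 0.1306]
well_mouth top [210.5, 184.5] 0.72 [0.5452 0.1351]
   tri [0.5419 0.1311 0.0826]
shutter_knob scene [269.5, 188.8] 0.61 [ 0.5012 -0.0062]
shutter_knob top [261.1, 200.3] 0.63 [ 0.4998 -0.0067]
   tri [ 0.5002 -0.0062  0.1091]
half_mark scene [278.0, 180.3] 0.79 [ 0.5162 -0.0543]
half_mark top [272.3, 200.8] 0.97 [ 0.499  -0.0374]
   tri [ 0.4954 -0.036   0.1321]
brush_stand scene [350.1, 186.9] 0.83 [ 0.4204 -0.3229]
brush_stand top [370.3, 232.4] 0.82 [ 0.428  -0.3321]
   tri [ 0.4291 -0.3357 -0.013 ]
stand_mouth scene [356.0, 165.9] 0.82 [ 0.4344 -0.351 ]
stand_mouth top [217.5, 189.8] 0.28 [0.5332 0.1162]
   tri [0.344 0.033 0.396]
brush_handle scene [355.3, 151.4] 0.77 [ 0.4338 -0.3262]
brush_handle top [381.7, 226.6] 0.65 [ 0.4288 -0.3233]

[... 657 characters left out ...]
.0] 0.94 [0.6141 0.2984]
   tri [0.6164 0.3014 0.0022]
timer scene [244.7, 294.3] 0.89 [0.3012 0.2427]
timer top [173.8, 273.2] 0.71 [0.2998 0.2405]
   tri [ 0.3006  0.2416 -0.0008]
{'clock': 1.4, 'qpos': array([ 1.2478,  0.5214, -0.0363,  1.5995,  0.0212,  1.0211, -0.1128]), 'qd': array([-0.0004,  0.0003,  0.0002,  0.0005,  0.0011, -0.0002,  0.0012]), 'joint_efforts': array([  0.0001, -92.6841,   1.9785, -37.0254,   0.0181,   0.0019,
         0.    ]), 'position': array([ 0.1563, -0.6051,  0.4047]), 'tool_rot': array([-3.1416, -0.    ,  0.2527]), 'force': array([-0.3574,  0.388 , -0.3447]), 'moment': array([ 0.0446, -0.0201,  0.0487]), 'finger_force': 0.0, 'grip_width': 0.08543189805952166}
```

```bash
python3 - <<'E'
import cv2,numpy as np
a=cv2.imread("pics/top0.png")
c=a[150:290,110:410]; cv2.imwrite("pics/topc.png",cv2.resize(c,None,fx=2.66,fy=2.66,interpolation=cv2.INTER_CUBIC))
a=cv2.imread("pics/scene0.png")
c=a[100:320,120:412]; cv2.imwrite("pics/scenec.png",cv2.resize(c,None,fx=2.7,fy=2.7,interpolation=cv2.INTER_CUBIC))
E
```

```text
(no output)
```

View pics/topc.png

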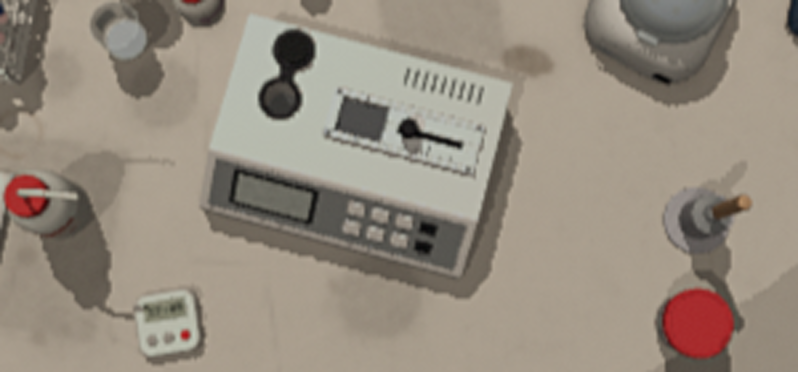

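View pics/scenec.png

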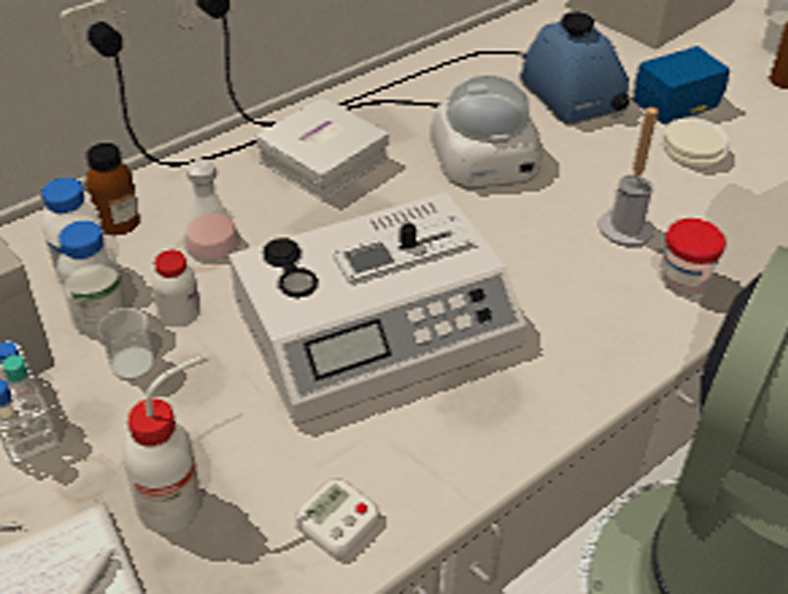

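```bash
cat > t.py <<'E'
import pickle
from h import *
np.set_printoptions(precision=4,suppress=True)
F={n:bot.grab_frame(n) for n in("scene","top")}
pickle.dump(F,open("F.pkl","wb"))
def cr(n,b,s):
    c=F[n]["frame"][b[1]:b[3],b[0]:b[2],::-1]; return cv2.resize(c,None,fx=s,fy=s,interpolation=cv2.INTER_CUBIC)
T=lambda x,y:(110+x/2.66,150+y/2.66)
S=lambda x,y:(120+x/2.7,100+y/2.7)
print("deck",[atz(F["top"],T(*p),.085)[:2] for p in((248,15),(512,82),(212,150),(480,220))])
print("cap",atz(F["top"],T(293,50),.096),"well",atz(F["top"],T(280,98),.089),atz(F["scene"],S(298,281),.089))
# handle: wood pixels
for n,b in(("top",(340,200,410,250)),("scene",(340,130,370,180))):
    im=F[n]["frame"][b[1]:b[3],b[0]:b[2]].astype(int)
    m=((im[...,0]-im[...,2])>55)&(im[...,0]<210)
    v,u=np.nonzero(m); print(n,m.sum(),u.mean()+b[0],v.mean()+b[1],(u.min()+b[0],u.max()+b[0],v.min()+b[1],v.max()+b[1]))
    print([ (r+b[1],(u[v==r].mean()+b[0]).round(1)) for r in sorted(set(v))])
for p in((.429,-.325,.108),(.429,-.325,.192),(.429,-.325,.15),(.429,-.325,0.075)):
    print(p,proj(F["top"],p),proj(F["scene"],p))
a=cr("top",(195,150,295,225),4); b=cr("scene",(215,165,315,225),4)
c=cr("top",(345,195,405,255),4); d=cr("scene",(325,120,385,200),4)
W=np.zeros((600,800,3),np.uint8); W[:300,:400]=a; W[300:540,:400]=b; W[:240,420:660]=c; W[250:570,420:660]=d
cv2.imwrite("pics/mosaic.png",W)
E
python3 t.py
```

```text
deck [array([0.6292, 0.1591]), array([ 0.5615, -0.1227]), array([0.4829, 0.1911]), array([ 0.4147, -0.0893])]
cap [0.5892 0.1091 0.096 ] well [0.5388 0.1216 0.089 ] [0.5376 0.1204 0.089 ]
top 15 389.4 225.6 (np.int64(388), np.int64(391), np.int64(224), np.int64(227))
[(np.int64(224), np.float64(389.0)), (np.int64(225), np.float64(389.5)), (np.int64(226), np.float64(389.5)), (np.int64(227), np.float64(389.5))]
scene 73 358.6164383561644 150.83561643835617 (np.int64(355), np.int64(363), np.int64(140), np.int64(163))
[(np.int64(140), np.float64(360.5)), (np.int64(141), np.float64(360.7)), (np.int64(142), np.float64(360.5)), (np.int64(143), np.float64(360.5)), (np.int64(144), np.float64(360.5)), (np.int64(145), np.float64(360.0)), (np.int64(146), np.float64(359.3)), (np.int64(147), np.float64(359.5)), (np.int64(148), np.float64(359.3)), (np.int64(149), np.float64(359.0)), (np.int64(150), np.float64(359.0)), (np.int64(151), np.float64(358.5)), (np.int64(152), np.float64(358.0)), (np.int64(153), np.float64(358.0)), (np.int64(154), np.float64(358.0)), (np.int64(155), np.float64(357.5)), (np.int64(156), np.float64(358.0)), (np.int64(157), np.float64(357.0)), (np.int64(158), np.float64(357.0)), (np.int64(159), np.float64(357.0)), (np.int64(160), np.float64(356.5)), (np.int64(161), np.float64(356.5)), (np.int64(162), np.float64(356.0)), (np.int64(163), np.float64(356.5))]
(0.429, -0.325, 0.108) [377.9481 228.2011] [353.9453 162.0388]
(0.429, -0.325, 0.192) [387.0696 224.7485] [358.4732 141.8931]
(0.429, -0.325, 0.15) [382.3496 226.5351] [356.1575 152.1959]
(0.429, -0.325, 0.075) [374.6928 229.4333] [352.2752 169.4696]
```

View pics/mosaic.png

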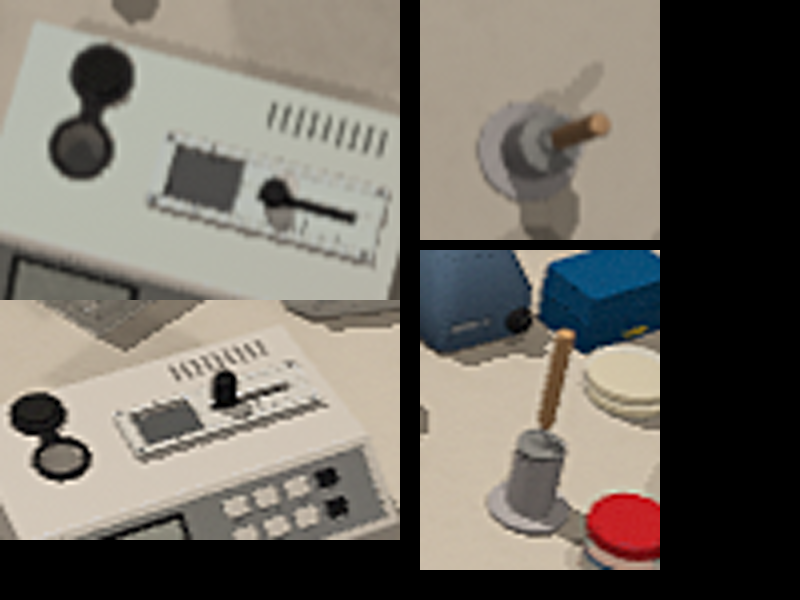

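```bash
python3 - <<'E'
import pickle
from h import *
from scipy.optimize import least_squares
np.set_printoptions(precision=4,suppress=True)
F=pickle.load(open("F.pkl","rb"))
for n,uv,z in(("top",(371.75,232.5),.003),("top",(389.5,225.7),.192),("scene",(352.7,184.5),.003),("scene",(355.2,168),.075)):print(n,z,atz(F[n],uv,z)[:2])
def r(p):
    o=[]
    for n,uv,z in(("top",(371.75,232.5),.003),("top",(389.5,225.7),.192),("scene",(352.7,184.5),.003),("scene",(355.2,168),.075),("scene",(360.5,142),.192),("scene",(358.2,152),.15)):
        o+=list(proj(F[n],(p[0],p[1],z))-uv)
    return np.array(o)
s=least_squares(r,(.43,-.33),loss="soft_l1");print(s.x,s.fun.reshape(-1) if 0 else r(s.x))
# well: dark ring + cap fits, and knob
for n,b,z in(("top",(203,178,227,198),.089),("scene",(221,196,240,214),.089)):
    g=F[n]["frame"][b[1]:b[3],b[0]:b[2]].mean(2); 
    print(n);print(g.astype(int))
E
```

```text
top 0.003 [ 0.4275 -0.3356]
top 0.192 [ 0.4267 -0.3311]
scene 0.003 [ 0.4215 -0.3376]
scene 0.075 [ 0.4282 -0.3395]
[ 0.4262 -0.3336] [-0.6485  0.4166  1.0176  0.2134 -1.7059 -0.2346 -0.6795  0.917   0.3522
 -0.6412  0.2868 -0.346 ]
top
[[181 181 181 181 182 183 184 185 183 171 159 124  50  28  30  32  38  94
  173 189 184 182 183 181]
 [182 182 181 182 183 184 183 169 151 119  93  66  32  28  33  33  39 114
  191 188 182 182 181 181]
 [182 182 182 182 184 182 157 117  74  45  35  39  41  35  43  34  34 101
  175 186 183 182 181 181]
 [182 181 181 184 183 165  98  47  26  33  52  64  67  60  65  47  24  61
  131 174 184 182 181 181]
 [181 182 183 185 180 126  49  30  53  58  71  73  77  77  78  68  41  25
   78 149 186 184 181 180]
 [182 182 183 184 164  79  28  49  70  67  70  73  75  77  78  78  64  33
   47 120 182 184 182 180]
 [182 181 184 179 124  43  29  60  66  67  65  67  66  70  75  78  78  56
   31  84 159 185 182 181]
 [181 182 184 178  88  28  37  64  67  65  62  58  55  59  71  73  75  70
   26  48 125 187 183 181]
 [181 182 185 178  76  26  47  66  66  60  56  51  52  
[... 1922 characters left out ...]
 114 117 117 119 116 115 133  91  21  82 194
  202]
 [205 159  63   7  62 104 116 117 117 117 119 123 125  96  38   0 110 192
  201]
 [201 212 176  81   6  50  84 117 127 130 132  94  54  25   0  81 197 207
  199]
 [197 201 213 147  32  11   4  32  43  41  24  14   2   0  45 198 209 201
  197]
 [197 198 203 213 195 107  17  10   9   3  10  23  55 120 202 210 201 197
  198]
 [198 197 198 200 206 215 224 198 133  96 205 225 220 212 206 201 198 197
  197]
 [196 198 198 198 199 201 203 207 210 210 207 202 202 199 199 197 198 198
  198]
 [198 198 198 198 197 198 197 198 199 199 199 198 198 198 197 197 197 197
  197]
 [197 198 198 197 198 197 198 198 197 197 197 197 197 197 197 196 197 197
  197]]
```

Request:
arm_command:
  deltas:
    - [[0,0,0],[0,0,0.122],8.5]
    - [[0,0,0],[0,0,0.122],8.5]
    - [[0,0,0],[0,0,0.122],8.5]
    - [[0,0,0],[0,0,0.123],8.5]
    - [[1.42,-2.34,0],[0,0,0],8.5]
    - [[1.42,-2.34,0],[0,0,0],8.5]
    - [[1.42,-2.34,0],[0,0,0],8.5]
    - [[1.42,-2.34,0],[0,0,0],8.5]
    - [[1.42,-2.34,0],[0,0,0],8.5]
    - [[1.42,-2.34,0],[0,0,0],8.5]
    - [[1.42,-2.34,0],[0,0,0],8.5]
    - [[1.42,-2.34,0],[0,0,0],8.5]
    - [[1.42,-2.34,0],[0,0,0],8.5]
    - [[1.42,-2.34,0],[0,0,0],8.5]
    - [[1.42,-2.34,0],[0,0,0],8.5]
    - [[1.42,-2.34,0],[0,0,0],8.5]
    - [[1.42,-2.34,0],[0,0,0],8.5]
    - [[1.42,-2.34,0],[0,0,0],8.5]
  newtons: 40

```text
clock: 3.3
position: [0.427, -0.3323, 0.4048]
tool_rot: [3.142, -0.0, -0.236]
force: [0.2, -0.7, 1.1]
grip_width: 0.0851
finger_force: 0.0
```

```bash
cat >> h.py <<'E'
from scipy.spatial.transform import Rotation as Ro
def to(p):
    s=bot.observe(); R=Ro.from_euler("xyz",s["tool_rot"]).as_matrix()
    print("t",round(s["clock"],2),"pos",s["position"].round(4),"rot",s["tool_rot"].round(3),"F",s["force"].round(1),"w",round(s["grip_width"],4),"ff",round(s["finger_force"],1),"q",s["qpos"].round(2)); print("delta cm",(100*R.T@(np.array(p)-s["position"])).round(2))
E
python3 -c "
from h import *
to((.4265,-.333,.31))"
```

```text
t 3.3 pos [ 0.427  -0.3323  0.4048] rot [ 3.142 -0.    -0.236] F [ 0.2 -0.7  1.1] w 0.0851 ff 0.0 q [ 0.56  0.39 -0.01  1.82  0.    0.93 -1.26]
delta cm [-0.03  0.08  9.48]
```

Request:
arm_command:
  deltas:
    - [[0,0.02,1.9],[0,0,0],8.5]
    - [[0,0.02,1.9],[0,0,0],8.5]
    - [[0,0.02,1.9],[0,0,0],8.5]
    - [[0,0,1.9],[0,0,0],8.5]
    - [[0,0,1.9],[0,0,0],8.5]
    - [[0,0,0],[0,0,0],4]
    - [[0,0,0],[0,0,0],3]
    - [[0,0,0],[0,0,0],2.2]
    - [[0,0,0],[0,0,0],1.0]
    - [[0,0,0],[0,0,0],1.0]
    - [[0,0,0],[0,0,0],1.0]
    - [[0,0,0],[0,0,0],1.0]
    - [[0,0,0],[0,0,0],1.0]
  newtons: 40

```text
clock: 4.6
position: [0.4262, -0.3339, 0.3104]
tool_rot: [3.141, -0.001, -0.236]
force: [-0.9, -0.3, 7.1]
grip_width: 0.0149
finger_force: 39.0
```

```bash
python3 - <<'E'
from h import *
to((.4265,-.333,.45))
F={n:bot.grab_frame(n) for n in("scene","top")}
W=np.zeros((400,800,3),np.uint8)
W[:,:400]=cv2.resize(F["scene"]["frame"][110:210,305:405,::-1],(400,400)); W[:,400:]=cv2.resize(F["top"]["frame"][180:280,325:425,::-1],(400,400))
cv2.imwrite("pics/grasp.png",W)
E
```

```text
t 4.6 pos [ 0.4262 -0.3339  0.3104] rot [ 3.141e+00 -1.000e-03 -2.360e-01] F [-0.9 -0.3  7.1] w 0.0149 ff 39.0 q [ 0.56  0.51 -0.01  1.91  0.01  0.72 -1.26]
delta cm [  0.02  -0.09 -13.96]
```

View pics/grasp.png

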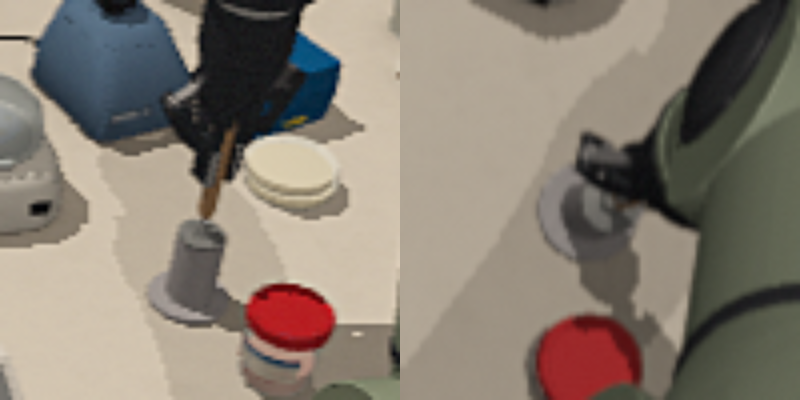

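Request:
arm_command:
  deltas:
    - [[0,0,-1.1],[0,0,0],1.0]
    - [[0,0,-2.2],[0,0,0],1.0]
    - [[0,0,-2.2],[0,0,0],1.0]
    - [[0,0,-2.2],[0,0,0],1.0]
    - [[0,0,-2.2],[0,0,0],1.0]
    - [[0,0,-2.2],[0,0,0],1.0]
    - [[0,0,-1.1],[0,0,0],1.0]
    - [[0,-1.3,0],[0,0,0],1.0]
    - [[0,-2.6,0],[0,0,0],1.0]
    - [[0,-2.6,0],[0,0,0],1.0]
    - [[0,-2.6,0],[0,0,0],1.0]
    - [[0,-2.6,0],[0,0,0],1.0]
    - [[0,-2.6,0],[0,0,0],1.0]
    - [[0,-2.6,0],[0,0,0],1.0]
    - [[0,-2.6,0],[0,0,0],1.0]
    - [[0,-2.6,0],[0,0,0],1.0]
    - [[0,-2.6,0],[0,0,0],1.0]
    - [[0,-2.6,0],[0,0,0],1.0]

```text
clock: 6.5
position: [0.4897, -0.0664, 0.4408]
tool_rot: [3.142, 0.001, -0.236]
force: [0.5, 0.4, -0.1]
grip_width: 0.0151
finger_force: 39.0
```

Request:
arm_command:
  deltas:
    - [[0.1,-2.6,0],[0,0,0],1.0]
    - [[0.1,-2.6,0],[0,0,0],1.0]
    - [[0.1,-2.6,0],[0,0,0],1.0]
    - [[0,-2.6,0],[0,0,0],1.0]
    - [[0,-2.6,0],[0,0,0],1.0]
    - [[0,-2.6,0],[0,0,0],1.0]
    - [[0,-2.6,0],[0,0,0],1.0]
    - [[0,-1.0,0],[0,0,0],1.0]
    - [[0,0,0],[0,0,0],1.0]
    - [[0,0,0],[0,0,0],1.0]
    - [[0,0,0],[0,0,0],1.0]

```text
clock: 7.6
position: [0.5377, 0.1165, 0.4416]
tool_rot: [3.141, 0.0, -0.238]
force: [0.1, -0.3, -0.4]
grip_width: 0.0151
finger_force: 39.1
```

```bash
python3 - <<'E'
from h import *
to((.5385,.1215,.392))
np.set_printoptions(precision=4,suppress=True)
F={n:bot.grab_frame(n) for n in("scene","top")}
for k in("brush_tip","brush_collar","brush_handle"):
    rs=[]
    for n in F:
        m=bot.mark_of(k,F[n])
        if m: print(k,n,m[0]["at"],m[0]["p"]); rs.append(ray(F[n],m[0]["at"]))
    if len(rs)==2: print(tri(rs))
for z in(.145,.205,.28): print(z,proj(F["scene"],(.538,.122,z)),proj(F["top"],(.538,.122,z)))
W=np.zeros((500,800,3),np.uint8)
W[:,:400]=cv2.resize(F["scene"]["frame"][115:240,180:280,::-1],(400,500)); W[:,400:]=cv2.resize(F["top"]["frame"][115:240,165:265,::-1],(400,500))
cv2.imwrite("pics/well.png",W)
E
```

```text
t 7.6 pos [0.5377 0.1165 0.4416] rot [ 3.141  0.    -0.238] F [ 0.1 -0.3 -0.4] w 0.0151 ff 39.1 q [-0.16  0.37 -0.21  1.75  0.09  1.03 -2.21]
delta cm [-0.04 -0.51  4.96]
brush_tip scene [230.5, 189.5] 0.61
brush_collar scene [230.6, 172.1] 0.78
brush_handle scene [226.0, 153.3] 0.63
0.145 [228.95   190.8664] [213.4293 183.0689]
0.205 [227.8767 175.4974] [211.4457 178.2865]
0.28 [226.4139 154.5521] [208.659  171.5678]
```

View pics/well.png

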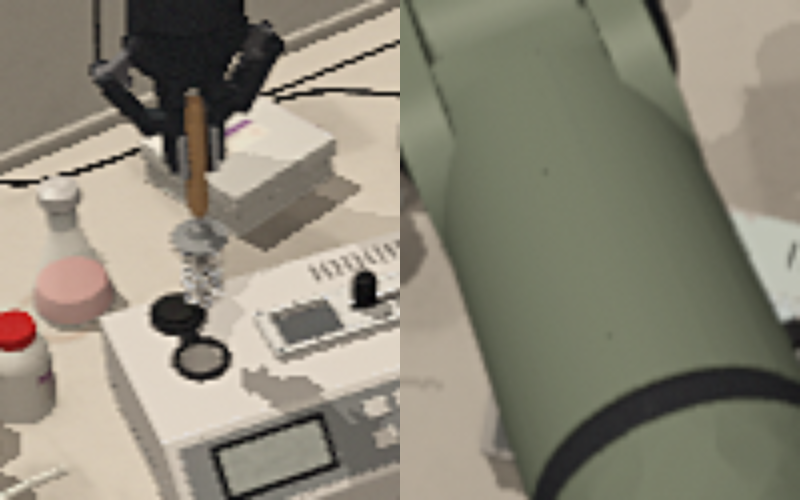

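Request:
arm_command:
  deltas:
    - [[0,-0.25,0],[0,0,0],1.0]
    - [[0,-0.25,0],[0,0,0],1.0]
    - [[0,0,1.5],[0,0,0],1.0]
    - [[0,0,1.5],[0,0,0],1.0]
    - [[0,0,1.5],[0,0,0],1.0]
    - [[0,0,0.3],[0,0,0],1.0]
    - [[0,0,0],[0,0,0],1.0]
    - [[0,0,0],[0,0,0],1.0]

```text
clock: 8.8
position: [0.5392, 0.1227, 0.3944]
tool_rot: [-3.141, -0.001, -0.236]
force: [-0.3, -0.0, 0.4]
grip_width: 0.015
finger_force: 39.1
```

```bash
python3 - <<'E'
from h import *
to((.5385,.1215,.392))
f=bot.grab_frame("scene")
z=bot.observe()["position"][2]-.3104
for zz in(.015,.075,.15): print(zz+z,proj(f,(.5385,.1215,zz+z)))
for k in("brush_tip","brush_collar","brush_handle","well_mouth"):
    m=bot.mark_of(k,f); print(k,[(x["at"],round(x["p"],2)) for x in m[:2]])
cv2.imwrite("pics/well2.png",cv2.resize(f["frame"][145:220,200:270,::-1],(560,600),interpolation=cv2.INTER_CUBIC))
E
```

```text
t 8.8 pos [0.5392 0.1227 0.3944] rot [-3.141e+00 -1.000e-03 -2.360e-01] F [-0.3 -0.   0.4] w 0.015 ff 39.1 q [-0.18  0.42 -0.21  1.8   0.11  0.93 -2.24]
delta cm [-0.04  0.13  0.24]
0.09908050424153618 [229.76034978 201.72731094]
0.1590805042415362 [228.74808873 187.20504215]
0.23408050424153617 [227.37200555 167.46324725]
brush_tip [([231.1, 204.9], 0.57)]
brush_collar [([228.2, 189.9], 0.76)]
brush_handle [([225.4, 167.5], 0.73)]
well_mouth [([229.2, 205.4], 0.65)]
```

View pics/well2.png

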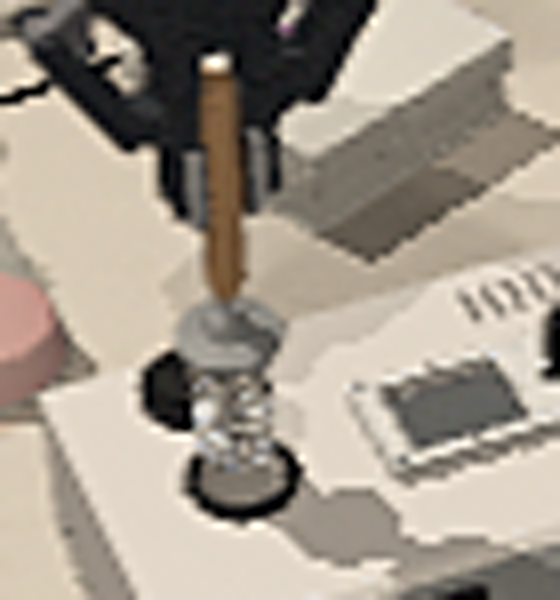

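Request:
arm_command:
  deltas:
    - [[-0.18,0.15,0],[0,0,0],1.0]
    - [[0,0,0],[0,0,0],1.0]
    - [[0,0,0.7],[0,0,0],1.0]
    - [[0,0,0.7],[0,0,0],1.0]
    - [[0,0,0.7],[0,0,0],1.0]
    - [[0,0,0.7],[0,0,0],1.0]
    - [[0,0,0],[0,0,0],1.0]
    - [[0,0,0],[0,0,0],1.0]

```text
clock: 9.85
position: [0.537, 0.1215, 0.3655]
tool_rot: [3.141, 0.0, -0.236]
force: [-0.5, -0.3, -0.5]
grip_width: 0.015
finger_force: 39.1
```

Request:
arm_command:
  deltas:
    - [[0,0,0.7],[0,0,0],1.0]
    - [[0,0,0.7],[0,0,0],1.0]
    - [[0,0,0.7],[0,0,0],1.0]
    - [[0,0,0.7],[0,0,0],1.0]
    - [[0,0,0.5],[0,0,0],1.0]
    - [[0,0,0.3],[0,0,0],1.0]
    - [[0,0,0],[0,0,0],1.0]
    - [[0,0,0],[0,0,0],1.0]
    - [[0,0,0],[0,0,0],1.0]

```text
clock: 10.75
position: [0.537, 0.1215, 0.33]
tool_rot: [-3.141, -0.0, -0.236]
force: [-1.1, -0.9, -0.7]
grip_width: 0.015
finger_force: 39.0
```

```bash
python3 - <<'E'
from h import *
to((.537,.1215,.329))
f=bot.grab_frame("scene")
print(proj(f,(.538,.1215,.089)),proj(f,(.538,.1215,.094)))
for k in("brush_collar","brush_handle","well_mouth"):
    m=bot.mark_of(k,f); print(k,[(x["at"],round(x["p"],2)) for x in m[:2]])
cv2.imwrite("pics/well3.png",cv2.resize(f["frame"][155:230,200:270,::-1],(560,600),interpolation=cv2.INTER_CUBIC))
E
```

```text
t 10.75 pos [0.537  0.1215 0.33  ] rot [-3.141 -0.    -0.236] F [-1.1 -0.9 -0.7] w 0.015 ff 39.0 q [-0.18  0.5  -0.2   1.86  0.13  0.79 -2.26]
delta cm [0.  0.  0.1]
[230.01550426 204.15474919] [229.93514997 202.99829135]
brush_collar [([230.6, 202.0], 0.48)]
brush_handle [([229.0, 183.7], 0.68)]
well_mouth [([227.7, 206.1], 0.65)]
```

View pics/well3.png

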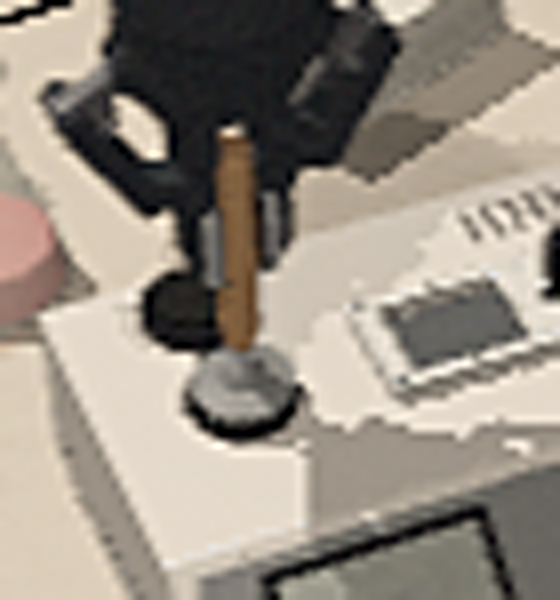

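Request:
arm_command:
  deltas:
    - [[0,0,0.2],[0,0,0],1.0]
    - [[0,0,0.2],[0,0,0],1.0]
    - [[0,0,0.1],[0,0,0],1.0]
    - [[0,0,0],[0,0,0],1.0]
    - [[0,0,0],[0,0,0],1.0]

```text
clock: 11.45
position: [0.5369, 0.1215, 0.3247]
tool_rot: [3.142, 0.0, -0.236]
force: [0.2, -0.1, -1.4]
grip_width: 0.0148
finger_force: 39.1
```

Request:
arm_command:
  deltas:
    - [[0,0,-0.7],[0,0,0],1.0]
    - [[0,0,-0.9],[0,0,0],1.0]
    - [[0,0,-0.9],[0,0,0],1.0]
    - [[0,0,-0.9],[0,0,0],1.0]
    - [[0,0,-0.8],[0,0,0],1.0]
    - [[0,0,-0.3],[0,0,0],1.0]
    - [[0,0,0],[0,0,0],1.0]
    - [[0,0,0],[0,0,0],1.0]
    - [[0,0,0],[0,0,0],1.0]

```text
clock: 12.35
position: [0.5368, 0.1214, 0.3693]
tool_rot: [3.141, 0.001, -0.236]
force: [-0.2, 0.2, -0.7]
grip_width: 0.0149
finger_force: 39.1
```

Request:
arm_command:
  deltas:
    - [[0,0,0.7],[0,0,0],1.0]
    - [[0,0,0.9],[0,0,0],1.0]
    - [[0,0,0.9],[0,0,0],1.0]
    - [[0,0,0.9],[0,0,0],1.0]
    - [[0,0,0.7],[0,0,0],1.0]
    - [[0,0,0.3],[0,0,0],1.0]
    - [[0,0,0],[0,0,0],1.0]
    - [[0,0,0],[0,0,0],1.0]
    - [[0,0,0],[0,0,0],1.0]

```text
clock: 13.25
position: [0.537, 0.1215, 0.3261]
tool_rot: [-3.141, -0.001, -0.236]
force: [-0.0, 0.4, -0.6]
grip_width: 0.0149
finger_force: 39.1
```

Request:
arm_command:
  deltas:
    - [[0,0,-0.7],[0,0,0],1.0]
    - [[0,0,-0.9],[0,0,0],1.0]
    - [[0,0,-0.9],[0,0,0],1.0]
    - [[0,0,-0.9],[0,0,0],1.0]
    - [[0,0,-0.8],[0,0,0],1.0]
    - [[0,0,-0.3],[0,0,0],1.0]
    - [[0,0,0],[0,0,0],1.0]
    - [[0,0,0],[0,0,0],1.0]
    - [[0,0,0],[0,0,0],1.0]

```text
clock: 14.15
position: [0.5368, 0.1214, 0.3703]
tool_rot: [3.141, 0.001, -0.236]
force: [-0.4, 0.7, -0.5]
grip_width: 0.015
finger_force: 39.1
```

Request:
arm_command:
  deltas:
    - [[0,0,-1.2],[0,0,0],1.0]
    - [[0,0,-2.0],[0,0,0],1.0]
    - [[0,0,-2.0],[0,0,0],1.0]
    - [[0,0,-2.0],[0,0,0],1.0]
    - [[0,1.3,0],[0,0,0],1.0]
    - [[0,2.6,0],[0,0,0],1.0]
    - [[0,2.6,0],[0,0,0],1.0]
    - [[0,2.6,0],[0,0,0],1.0]
    - [[0,2.6,0],[0,0,0],1.0]
    - [[0,2.6,0],[0,0,0],1.0]
    - [[0,2.6,0],[0,0,0],1.0]
    - [[0,2.6,0],[0,0,0],1.0]
    - [[0,2.6,0],[0,0,0],1.0]
    - [[0,2.6,0],[0,0,0],1.0]

```text
clock: 15.55
position: [0.4783, -0.1201, 0.4427]
tool_rot: [3.142, 0.0, -0.237]
force: [0.8, 0.3, -0.9]
grip_width: 0.0152
finger_force: 39.1
```

Request:
arm_command:
  deltas:
    - [[-0.1,2.6,0],[0,0,0],1.0]
    - [[0,2.6,0],[0,0,0],1.0]
    - [[0,2.6,0],[0,0,0],1.0]
    - [[0,2.6,0],[0,0,0],1.0]
    - [[0,2.6,0],[0,0,0],1.0]
    - [[0,2.6,0],[0,0,0],1.0]
    - [[0,2.6,0],[0,0,0],1.0]
    - [[0,2.0,0],[0,0,0],1.0]
    - [[0,1.0,0],[0,0,0],1.0]
    - [[0,0,0],[0,0,0],1.0]
    - [[0,0,0],[0,0,0],1.0]
    - [[0,0,0],[0,0,0],1.0]

```text
clock: 16.75
position: [0.4289, -0.3236, 0.4427]
tool_rot: [-3.141, 0.0, -0.235]
force: [-1.4, -0.6, -0.6]
grip_width: 0.0151
finger_force: 39.1
```

```bash
python3 -c "
from h import *
to((.4262,-.3339,.39))"
```

```text
t 16.75 pos [ 0.4289 -0.3236  0.4427] rot [-3.141  0.    -0.235] F [-1.4 -0.6 -0.6] w 0.0151 ff 39.1 q [ 0.54  0.34 -0.01  1.79  0.    1.01 -1.27]
delta cm [-0.02  1.07  5.27]
```

Request:
arm_command:
  deltas:
    - [[0,0.5,0],[0,0,0],1.0]
    - [[0,0.5,0],[0,0,0],1.0]
    - [[0,0,1.2],[0,0,0],1.0]
    - [[0,0,1.5],[0,0,0],1.0]
    - [[0,0,1.5],[0,0,0],1.0]
    - [[0,0,0.8],[0,0,0],1.0]
    - [[0,0,0],[0,0,0],1.0]
    - [[0,0,0],[0,0,0],1.0]

```text
clock: 17.55
position: [0.4263, -0.3344, 0.3928]
tool_rot: [3.142, -0.0, -0.236]
force: [0.3, 0.7, -0.6]
grip_width: 0.015
finger_force: 39.1
```

```bash
python3 -c "
from h import *
to((.4262,-.3339,.35))"
```

```text
t 17.55 pos [ 0.4263 -0.3344  0.3928] rot [ 3.142 -0.    -0.236] F [ 0.3  0.7 -0.6] w 0.015 ff 39.1 q [ 0.56  0.4  -0.01  1.83  0.    0.9  -1.26]
delta cm [-0.02 -0.04  4.28]
```

Request:
arm_command:
  deltas:
    - [[0,0,1],[0,0,0],1.0]
    - [[0,0,1],[0,0,0],1.0]
    - [[0,0,1],[0,0,0],1.0]
    - [[0,0,1],[0,0,0],1.0]
    - [[0,0,1],[0,0,0],1.0]
    - [[0,0,1],[0,0,0],1.0]
    - [[0,0,1],[0,0,0],1.0]
    - [[0,0,0.7],[0,0,0],1.0]
    - [[0,0,0],[0,0,0],1.0]
    - [[0,0,0],[0,0,0],1.0]

```text
clock: 18.55
position: [0.4263, -0.3343, 0.3158]
tool_rot: [3.142, -0.0, -0.236]
force: [-0.4, -0.7, -0.1]
grip_width: 0.0147
finger_force: 39.1
```

Request:
arm_command:
  deltas:
    - [[0,0,0.3],[0,0,0],1.0]
    - [[0,0,0.2],[0,0,0],1.0]
    - [[0,0,0],[0,0,0],1.0]
    - [[0,0,0],[0,0,0],1.0]

```text
clock: 18.95
position: [0.4262, -0.3343, 0.3108]
tool_rot: [3.142, -0.0, -0.236]
force: [-0.0, 0.3, -0.5]
grip_width: 0.015
finger_force: 39.1
```

Request:
arm_command:
  deltas:
    - [[0,0,0.1],[0,0,0],1.0]
    - [[0,0,0],[0,0,0],1.0]
    - [[0,0,0],[0,0,0],2.0]
    - [[0,0,0],[0,0,0],2.5]
    - [[0,0,0],[0,0,0],4]
    - [[0,0,0],[0,0,0],6]
    - [[0,0,0],[0,0,0],8]
    - [[0,0,0],[0,0,0],8]
    - [[0,0,0],[0,0,0],8]

```text
clock: 19.85
position: [0.4262, -0.3343, 0.3097]
tool_rot: [-3.142, 0.0, -0.236]
force: [-0.4, -0.4, -0.1]
grip_width: 0.0798
finger_force: 0.0
```

Request:
arm_command:
  deltas:
    - [[0,0,-1],[0,0,0],8]
    - [[0,0,-2],[0,0,0],8]
    - [[0,0,-2],[0,0,0],8]
    - [[0,0,-2],[0,0,0],8]
    - [[0,0,-2],[0,0,0],8]
    - [[0,0,-1],[0,0,0],8]
    - [[0,-2.5,0],[0,0,0],8]
    - [[0,-2.5,0],[0,0,0],8]
    - [[0,-2.5,0],[0,0,0],8]
    - [[0,-2.5,0],[0,0,0],8]
    - [[0,-2.5,0],[0,0,0],6]
    - [[0,-2.5,0],[0,0,0],6]

```text
clock: 21.05
position: [0.4614, -0.1874, 0.4098]
tool_rot: [-3.142, 0.0, -0.236]
force: [0.8, -0.4, -0.6]
grip_width: 0.0599
finger_force: 0.0
```

```bash
python3 - <<'E'
from h import *
to((.5002,-.0062,.41))
f=bot.grab_frame("scene")
for z in(.075,.108,.15,.192): print(proj(f,(.4262,-.3336,z)))
cv2.imwrite("pics/back.png",cv2.resize(f["frame"][110:220,320:410,::-1],(480,587),interpolation=cv2.INTER_CUBIC))
E
```

```text
t 21.05 pos [ 0.4614 -0.1874  0.4098] rot [-3.142  0.    -0.236] F [ 0.8 -0.4 -0.6] w 0.0599 ff 0.0 q [ 0.32  0.31 -0.06  1.92  0.03  0.91 -1.57]
delta cm [ -0.46 -18.53  -0.02]
[354.51181556 168.9210881 ]
[356.21796438 161.49455586]
[358.47778488 151.65799898]
[360.84299508 141.36270141]
```

View pics/back.png

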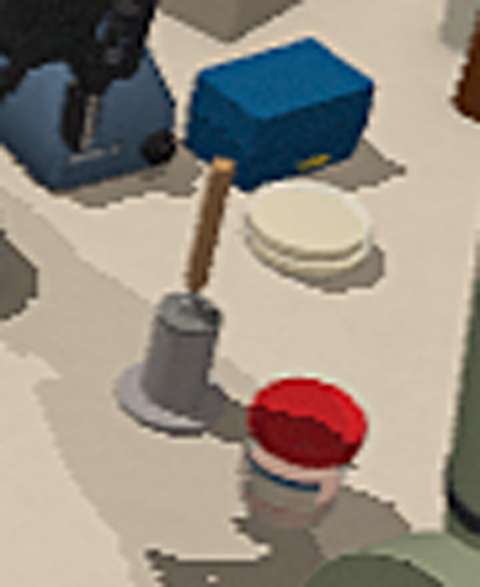

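Request:
arm_command:
  deltas:
    - [[0,-2.4,0],[0,0,0],6]
    - [[0,-2.4,0],[0,0,0],6]
    - [[0,-2.4,0],[0,0,0],6]
    - [[-0.1,-2.4,0],[0,0,0],6]
    - [[-0.1,-2.4,0],[0,0,0],6]
    - [[-0.1,-2.4,0],[0,0,0],6]
    - [[-0.1,-2.4,0],[0,0,0],6]
    - [[0,-1.2,0],[0,0,0],6]
    - [[0,-0.5,0],[0,0,0],6]
    - [[0,0,0],[0,0,0],6]
    - [[0,0,0],[0,0,0],6]

```text
clock: 22.2
position: [0.5006, -0.0087, 0.4097]
tool_rot: [3.141, 0.0, -0.237]
force: [-0.3, 0.3, 0.1]
grip_width: 0.06
finger_force: 0.0
```

```bash
python3 -c "
from h import *
to((.5002,-.0062,.33))"
```

```text
t 22.2 pos [ 0.5006 -0.0087  0.4097] rot [ 3.141  0.    -0.237] F [-0.3  0.3  0.1] w 0.06 ff 0.0 q [ 0.01  0.32 -0.14  1.91  0.06  0.91 -1.97]
delta cm [-0.09 -0.24  7.97]
```

Request:
arm_command:
  deltas:
    - [[-0.05,-0.2,1.5],[0,0,0],6]
    - [[0,0,2],[0,0,0],6]
    - [[0,0,2],[0,0,0],6]
    - [[0,0,2],[0,0,0],6]
    - [[0,0,2],[0,0,0],6]
    - [[0,0,1.5],[0,0,0],6]
    - [[0,0,1],[0,0,0],6]
    - [[0,0,1],[0,0,0],6]
    - [[0,0,0.5],[0,0,0],6]
    - [[0,0,0.3],[0,0,0],6]
    - [[0,0,0],[0,0,0],6]
    - [[0,0,0],[0,0,0],6]

```text
clock: 23.4
position: [0.5008, -0.0056, 0.2721]
tool_rot: [-3.141, -0.001, -0.236]
force: [0.2, -1.1, -0.2]
grip_width: 0.0599
finger_force: 0.0
```

```bash
python3 - <<'E'
from h import *
to((.5002,-.0062,.271))
f=bot.grab_frame("scene")
m=bot.mark_of("shutter_knob",f); print([(x["at"],x["p"]) for x in m[:2]])
cv2.imwrite("pics/knob.png",cv2.resize(f["frame"][140:220,230:310,::-1],(560,560),interpolation=cv2.INTER_CUBIC))
E
```

```text
t 23.4 pos [ 0.5008 -0.0056  0.2721] rot [-3.141e+00 -1.000e-03 -2.360e-01] F [ 0.2 -1.1 -0.2] w 0.0599 ff 0.0 q [-0.01  0.53 -0.12  2.03  0.11  0.59 -2.02]
delta cm [-0.05  0.07  0.11]
[([269.3, 186.3], 0.47)]
```

View pics/knob.png

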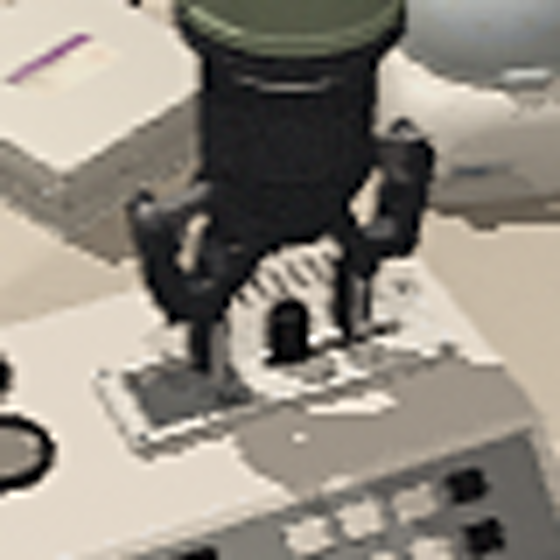

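Request:
arm_command:
  deltas:
    - [[0,0.1,0],[0,0,0],5]
    - [[0,0,0],[0,0,0],4]
    - [[0,0,0],[0,0,0],3]
    - [[0,0,0],[0,0,0],2.5]
    - [[0,0,0],[0,0,0],1.4]
    - [[0,0,0],[0,0,0],1.4]
    - [[0,0,0],[0,0,0],1.4]
    - [[0,0,0],[0,0,0],1.4]
    - [[0,0,0],[0,0,0],1.4]
  newtons: 40

```text
clock: 24.4
position: [0.4996, -0.011, 0.2722]
tool_rot: [3.136, 0.001, -0.241]
force: [-8.9, -33.0, 22.7]
grip_width: 0.0188
finger_force: 38.9
```

```bash
cat > s.py <<'E'
from h import *
u=np.array([-.2336,-.972,0]); R=[]
to((.5002,-.0062,.271))
for i in range(4):
    f=bot.grab_frame("scene"); R.append(bot.observe()["force"]@u)
p=bot.observe()["position"]
print("force along open",np.round(R,2),np.mean(R),"pos along open",(p-np.array([.5002,-.0062,.271]))@u)
m=bot.mark_of("shutter_knob",f); print([(x["at"],x["p"]) for x in m[:2]])
E
python3 s.py
```

```text
t 24.4 pos [ 0.4996 -0.011   0.2722] rot [ 3.136e+00  1.000e-03 -2.410e-01] F [ -8.9 -33.   22.7] w 0.0188 ff 38.9 q [-0.01  0.53 -0.12  2.03  0.11  0.59 -2.02]
delta cm [-0.06 -0.48  0.12]
force along open [34.02 34.44 33.86 34.59] 34.2236756419492 pos along open 0.0047728477660691935
[([272.0, 188.6], 0.62)]
```

Request:
arm_command:
  deltas:
    - [[0,0.2,0],[0,0,0],1.4]
    - [[0,0.3,0],[0,0,0],1.4]
    - [[0,0.3,0],[0,0,0],1.4]
    - [[0,0.3,0],[0,0,0],1.4]
    - [[0,0.3,0],[0,0,0],1.4]
    - [[0,0.3,0],[0,0,0],1.4]
    - [[0,0.3,0],[0,0,0],1.4]
    - [[0,0.2,0],[0,0,0],1.4]
    - [[0,0.2,0],[0,0,0],1.4]
    - [[0,0.1,0],[0,0,0],1.4]
    - [[0,0,0],[0,0,0],1.4]
    - [[0,0,0],[0,0,0],1.4]
    - [[0,0,0],[0,0,0],1.4]

```text
clock: 25.95
position: [0.4947, -0.0299, 0.2723]
tool_rot: [-3.14, -0.0, -0.235]
force: [-3.6, 6.6, 13.9]
grip_width: 0.0186
finger_force: 38.8
```

```bash
python3 s.py
```

```text
t 25.95 pos [ 0.4947 -0.0299  0.2723] rot [-3.14  -0.    -0.235] F [-3.6  6.6 13.9] w 0.0186 ff 38.8 q [ 0.04  0.52 -0.13  2.04  0.11  0.58 -1.97]
delta cm [-0.02 -2.44  0.13]
force along open [-6.13 -5.95 -6.49 -5.69] -6.067366771561365 pos along open 0.02437709263465523
[([274.1, 185.0], 0.48)]
```

Request:
arm_command:
  deltas:
    - [[0,0.2,0],[0,0,0],1.4]
    - [[0,0.2,0],[0,0,0],1.4]
    - [[0,0.15,0],[0,0,0],1.4]
    - [[0,0,0],[0,0,0],1.4]
    - [[0,0,0],[0,0,0],1.4]
    - [[0,0,0],[0,0,0],1.4]

```text
clock: 26.8
position: [0.4935, -0.0351, 0.2723]
tool_rot: [-3.14, -0.0, -0.235]
force: [-4.2, 8.8, 13.7]
grip_width: 0.0183
finger_force: 38.8
```

```bash
cat >> s.py <<'E'
import pickle
F0=pickle.load(open("F.pkl","rb"))
W=np.zeros((600,800,3),np.uint8)
W[:300]=cv2.resize(F0["scene"]["frame"][175:211,235:331,::-1],(800,300),interpolation=cv2.INTER_CUBIC)
W[300:]=cv2.resize(f["frame"][175:211,235:331,::-1],(800,300),interpolation=cv2.INTER_CUBIC)
cv2.imwrite("pics/half.png",W)
E
python3 s.py
```

```text
t 26.8 pos [ 0.4935 -0.0351  0.2723] rot [-3.14  -0.    -0.235] F [-4.2  8.8 13.7] w 0.0183 ff 38.8 q [ 0.05  0.52 -0.13  2.04  0.11  0.58 -1.96]
delta cm [-0.02 -2.97  0.13]
force along open [-7.13 -6.71 -7.52 -6.51] -6.9677175528509485 pos along open 0.02968053911538536
[]
```

View pics/half.png

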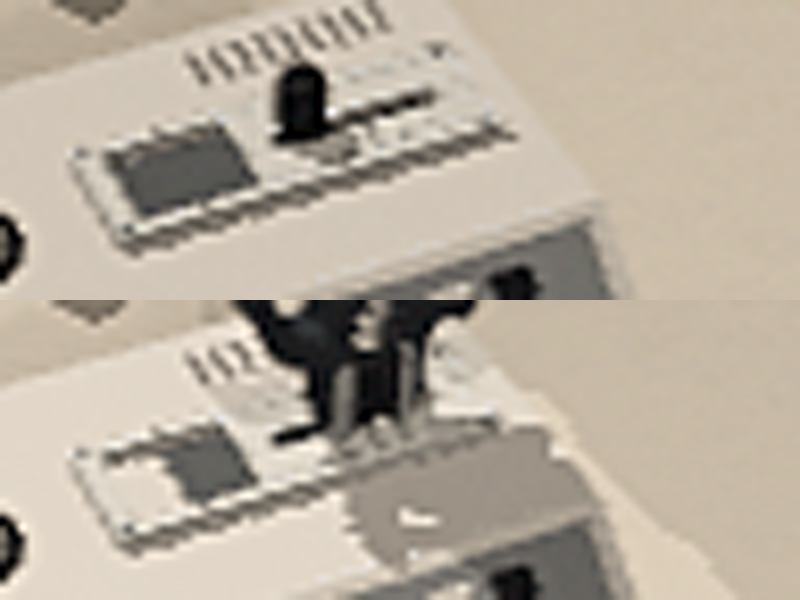

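Request:
arm_command:
  deltas:
    - [[0,0.04,0],[0,0,0],1.4]
    - [[0,0,0],[0,0,0],1.4]
    - [[0,0,0],[0,0,0],1.4]
    - [[0,0,0],[0,0,0],1.4]
    - [[0,0,0],[0,0,0],1.4]
    - [[0,0,0],[0,0,0],1.4]
    - [[0,0,0],[0,0,0],1.4]
    - [[0,0,0],[0,0,0],1.4]
    - [[0,0,0],[0,0,0],1.4]
    - [[0,0,0],[0,0,0],1.4]

```text
clock: 28.05
position: [0.4933, -0.0355, 0.2723]
tool_rot: [-3.14, -0.0, -0.235]
force: [-3.4, 9.2, 14.8]
grip_width: 0.0183
finger_force: 38.8
```

```bash
python3 -c "
from h import *
to((.5002,-.0062,.271)); print(bot.job_done())"
```

```text
t 28.05 pos [ 0.4933 -0.0355  0.2723] rot [-3.14  -0.    -0.235] F [-3.4  9.2 14.8] w 0.0183 ff 38.8 q [ 0.05  0.52 -0.13  2.04  0.11  0.58 -1.96]
delta cm [-0.01 -3.01  0.13]
the job is handed in; nothing more can be done
None
```

I brushed the well with two full strokes, put the brush back in its stand, and handed the job in at 28 s with the shutter gripped at about 25 mm, half its travel by arm position and camera; no verdict came back.

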